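# Snap the siphon cap onto its stud in the washer's softener dispenser

## Robot

A 6-joint arm with a two-finger parallel gripper is mounted at the origin on the work surface. World frame = base frame: x ahead of the robot, y to its left, z up, the work surface at z = 0. Lengths are in m, angles in degrees, forces in N, time in s.
With the tool pointing down it reaches from about 0.275 to 1 m from the base axis. Payload 8.4 kg.
Tool frame: the origin (TCP) lies midway between the tips of the shut fingers; the grasp point (between the pads) lies 19 mm behind it (manip.tcp_to_grasp is the distance from the TCP to the grasp point, in m); z points along the fingers, y is the line along which they close (so a half turn about z gives the same grasp; the last joint's range is limited). The gripper opens to 85 mm and grips with 20 to 120 N. Pads are 22 mm wide; open, the fingers measure 114 mm over their backs; the gripper's body (76 mm by 85 mm) begins 54 mm behind the grasp point. The pads swing forward as they close: fully open they stand 13 mm farther back than shut.
Start: joints at [66.612, 20.225, 93.587, -0, 66.188, -0.138], TCP at [0.247, 0.574, 0.206] pointing down, gripper open.
Joint ranges: [-150.9, 150.9], [-52.94, 120.26], [3.33, 152.33], [-74.26, 254.26], [0, 154.13], [-172.89, 172.89]. Speed limits (degrees/s): [127.2, 127.2, 159.86, 180, 180, 180].

## Interface

Orientations are given as [roll, pitch, yaw] about the fixed x, y, z axes, in that order (R = Rz(yaw) Ry(pitch) Rx(roll)).
In Python, from plant import manip, eyes, order, spotter gives the robot as it stands. The module is installed in compiled form; this text tells all that it offers.
- The arm moves only by the shell command python3 -m crank 'ROWS' [OPENING] [FORCE]. ROWS is JSON, a list of rows, each a list of 2 entries, a list of its own where there are three numbers: the shift along the tool's x, y, z as a fraction of full scale, then the turn, a rotation vector about the tool's x, y, z as a fraction of full scale. In form: [[[x, y, z], [ax, ay, az]], ...]. A call has exactly 10 rows; each row is the pose to reach, as a shift and turn from the pose commanded when the call began, along the tool's axes at that moment, turning the shorter way round; what a row does not reach only later rows make up. Full scale, the value 1, is 0.5 m for a shift and 180 degrees for a turn. A row lasts 1/10 s, in which the tool goes at most 50 mm and 8.59 degrees, less where a joint would pass 70% of its speed; a pose out of reach is approached as far as the arm can. A call with a number of a shift or a turn outside -1 to 1 is refused whole. A call with a gripper value outside its range is refused whole. OPENING is the opening, from -1 (shut) to 1 (fully open), set as the call begins (- or left out, the last holds). The fingers move at their own pace and stop on an object; FORCE is the grip in N (left out, the last holds). Time passes only in rows, so rows that repeat a pose let the fingers close, or fill a call up. It gives the time, the measured TCP pose, the force, the opening and the grip force at its end, in the units of the state.
- manip.observe(): the state, without advancing time (a new reading comes with each control period).
- eyes.grab_frame(name): name is "scene" or "top" or "wrist"; returns (picture, depth): 400x640x3 uint8, red, green, blue; 400x640 float32, m along the optical axis (not along the pixel's ray), 0 where there is no reading.
- eyes.calibration(name): a dict with "K" (3x3 intrinsics, pixels), "k1" (the pictures are not rectified: a ray, as slopes to the right and down, at radius r is drawn at 1 + k1 r^2 times it, then the intrinsics apply), "position" and "attitude" of the camera in the world. Camera axes: x right, y up, looking along -z (the intrinsics and any distortion apply to the point x, -y, -z); pixel columns grow to the right and rows downward; lengths in m; the calibration is good to about 2 mm. A picture is of the moment at which its call begins: read the wrist's pose just before it. calibration takes no time and is no camera call; for the wrist camera it gives the pose at the moment of the call.
- order.sign_off(): hands the job in; it is judged then, once.
Trained networks look in the newest picture that a camera, given by its name, has taken for a name from the list of things; names that differ only in an ending like _2 or _b are one class to them, and where a whole thing is asked for, a point or a joint stands for the part that bears it (a point fixed in the world has none). Each returns a list of dicts, best first, with "p" (0 to 1); they miss things now and then, are a little off and sometimes report something else, mostly with a low value. They report only what shows in the picture. A call takes as long as a camera call. They do not tell look-alikes from the thing itself.
- spotter.find_in(name, camera): "box" ([left, top, right, bottom] in pixels, round what is visible of it).
The state is a dict: "time_s": time; "joints": joint angles; "qvel": joint speeds; "tau": joint torques, N m; "eef_pos": TCP position; "tcp_rot": TCP orientation; "force": force on the tool from outside, world axes, zero at the start; "wrist_torque": the same for the moment, N m; "opening": finger opening in m; "grasp_force": force on a finger pad.
Only numpy, scipy, OpenCV 4.12 (cv2) and the standard library are available. Lean on these libraries where they do the work, as an engineer would, in place of code of your own. Each camera call takes 0.05 s, during which the arm holds its last target. There are 200 camera calls.

## Task

On the washer top, raise the stiff lid of the softener dispenser to about 100 degrees, so that it leans back just past upright, and leave it there. Then push the orange siphon cap down over the white stud inside until it clicks past the catches, and keep pressing so that the cap squeezes the rubber seal below it; finish while still holding the cap pressed down firmly. Leave the blue dosing cup, the softener bottle and the yellow soap box where they stand.

Things in the scene. Friction and masses are not known exactly. Their poses are not given: they have to be found in the camera images.
- dispenser: Fixed grey open-topped softener compartment, outer size 180 (x) x 160 (y) x 85 mm high (all lengths here in mm), walls and floor 5 thick. Origin: centre of its underside, on the work surface. Its own +x points from the front (bar side of the closed lid) to the hinge side; z is up. The stud stands upright inside, its axis 20 toward the front (-x) from the origin, at y = 0.
- lid (a joint): Stiff-hinged black lid of the dispenser, 180 x 160 x 6 mm, mass 250 g, hinged along the dispenser's +x rim (axis parallel to dispenser y). Value in rad: 0 shut, growing as it opens upward and back; 1.57 upright, 1.75 is the 100 degrees asked for, 2.5 the stop. The hinge friction (about 0.4 N m) holds it wherever it is left; it takes about 4 N at the bar to move.
- lid_bar (a point): Centre of the round steel pull bar on the lid: 10 mm in diameter, 84 long, parallel to the hinge, 35 above the lid's outer face and 170 from the hinge axis measured along the lid (10 in from its free edge). With the lid shut it is 126 above the work surface. Two posts at the bar's ends, 42 either side of this point. The point turns with the lid.
- lid_hinge (a point): Centre of the lid's hinge axis, on the dispenser's rear (+x) top rim, 85 mm above the work surface.
- cap: Loose orange siphon cap, 40 g, standing open end down. Round skirt 36 mm in diameter and 28 high, topped by a round solid finger stem 18 in diameter from height 28 up to 58. Origin: centre of the open underside; z runs up the stem. The hole below is 20 in diameter at the lip (4 high), 28 above the lip and 24 deep in all.
- cap_stem (a point): Point on the cap's axis in its stem, 45 mm above the cap's underside, a good height to grip.
- stud_tip (a point): Top centre of the white stud, 34.5 mm above the work surface; 16 mm in diameter, tapered to 8 at the tip. Four sprung catches stand out to 25 mm across, centred 8.2 below the tip. A lowered cap meets them with its underside 4 mm below the tip; pushing past takes about 8 to 12 N, 5 to 8 mm below; then the force drops and the catches draw the cap down (up to 15 N) to the seal.
- stud_seat (a point): Centre of the top of the unsqueezed black rubber seal (ring of 34 mm diameter around the foot of the stud), 17.5 below the stud tip. The clicked cap's underside sits here. Pressed further, the seal yields with about 2.5 N per mm, up to 5 mm.
- seal: The black rubber seal ring around the foot of the stud, 34 mm in diameter, 10 thick; origin at the centre of its underside, sinks as it is squeezed.
- dosing_ball: Loose blue open plastic dosing cup, 68 mm across the rim, 45 high; origin at the centre of its underside. Leave alone.
- softener: Loose blue softener bottle, 66 mm in diameter, 170 high; origin at the centre of its underside. Leave alone.
- soap_box: Loose yellow soap powder box, 60 x 100 x 130 mm high; origin at the centre of its underside. Leave alone.
Mind the look-alikes: they are no part of the job. What is meant by the cap is not grey, and is the larger of those in its own colour. There is more than one size of the dispenser; the one meant has the size given above.

How it is judged (in metres and radians):
On the way:
1. the lid is raised to about 100 degrees (90 to 110) (value of joint lid between 1.57 and 1.92 rad), for 0.3 s.
At the end, for the whole second after the job is handed in: The lid stands between 90 and 110 degrees; the orange cap is upright on the stud (within 4 mm and 8 degrees), clicked home, its underside at least 0.8 mm below the unsqueezed seal top, and through the last second the gripper's fingers still press it onto the seal with more than 3.5 N (all of step 1 and horizontal distance between cap and stud_seat below 0.004 m and angle between cap's own z axis and vertical below 0.14 rad and z of cap in the frame of stud_seat between -0.009 and -0.0008 m and contact force between cap and seal above 3.5 N and contact force between the fingers and cap above 2.5 N); the arm keeps its last pose, push and grip.
It fails at once if the blue dosing cup is shifted by more than 40 mm (distance of dosing_ball from where it was at the start of the episode above 0.04 m).
It fails at once if the softener bottle is shifted by more than 40 mm (distance of softener from where it was at the start of the episode above 0.04 m).
It fails at once if the yellow soap box is shifted by more than 40 mm (distance of soap_box from where it was at the start of the episode above 0.04 m).
It also fails if it takes over 72 s, if anything falls off the work surface, if the arm or the gripper's body presses on something with over 40 N, if the wrist force passes 120 N, or if a joint passes its speed limit or range.

## Working session

There is one attempt and no reset: what is moved stays moved. The work goes in short steps, Python scripts to look and compute and a shell command to move; the robot and the scene stay as the last step left them, time stands still between calls to the robot, and variables do not carry over. Pictures are saved under pics/ and viewed, at most 10 in all, crops included, and the job is handed in when it is done.

```bash
mkdir -p pics
cat > h.py <<'E'
import numpy as np, cv2
from scipy.spatial.transform import Rotation as R
from plant import manip, eyes, order, spotter
def att(c):
    a=np.array(c['attitude'],float)
    return a if a.shape==(3,3) else (R.from_euler('xyz',a,degrees=True).as_matrix() if a.size==3 else None)
def cloud(name):
    c=eyes.calibration(name); p,d=eyes.grab_frame(name)
    K=np.array(c['K']); h,w=d.shape
    v,u=np.mgrid[:h,:w]
    pts=np.stack([u,v],-1).reshape(-1,1,2).astype(np.float64)
    k=np.array([c['k1'],0,0,0,0.])
    n=cv2.undistortPoints(pts,K,k).reshape(h,w,2)
    P=np.stack([n[...,0]*d,-n[...,1]*d,-d],-1)
    W=P@att(c).T+np.array(c['position'])
    W[d==0]=np.nan
    return p,d,W
def save(p,f): cv2.imwrite('pics/'+f,p[...,::-1])
E
python3 - <<'E'
from h import *
print(manip.observe()); 
for n in ['scene','top']:
    print(eyes.calibration(n)); p,d,W=cloud(n); save(p,n+'0.png'); np.savez(n+'0.npz',p=p,W=W)
    for t in ['dispenser','lid','lid_bar','cap','cap_stem','dosing_ball','softener','soap_box','stud_tip']:
        print(n,t,[(np.round(b['box']).tolist(),round(b['p'],2)) for b in spotter.find_in(t,n)])
E
```

```text
{'time_s': 0.0, 'joints': array([ 6.66122058e+01,  2.02605645e+01,  9.36302698e+01,  9.65856366e-04,
        6.61874977e+01, -1.36685824e-01]), 'qvel': array([-0.13939153, -0.00467098, -0.00619582, -0.02505565, -0.00801959,
        0.01686115]), 'tau': array([ 2.84217240e-03, -6.05247688e+01, -3.42065227e+01,  2.76144719e-04,
        9.38552519e-03,  8.76724528e-06]), 'eef_pos': array([0.24650688, 0.57376997, 0.20547374]), 'tcp_rot': array([-1.79921670e+02, -1.06996792e-03,  1.56748500e+02]), 'force': array([-0.57843494, -0.22154566,  0.38803032]), 'wrist_torque': array([-0.01744004, -0.03556881,  0.06875481]), 'grasp_force': 0.0, 'opening': 0.08538901686643224}
{'K': array([[387.43162351,   0.        , 324.50410017],
       [  0.        , 387.43162351, 198.17599174],
       [  0.        ,   0.        ,   1.        ]]), 'k1': -0.06390549416804346, 'position': array([ 1.19548477, -0.43438599,  0.64544834]), 'attitude': array([54.59174375, -1.28279652, 60.70687101])}
scene dispenser [([315.0, 90.0, 409.0, 171.0], 0.92), ([407.0, 231.0, 488.0, 307.0], 0.8), ([327.0, 162.0, 419.0, 248.0]
[... 1151 characters left out ...]
.0, 245.0, 362.0], 0.74), ([237.0, 54.0, 284.0, 112.0], 0.67)]
top lid [([227.0, 135.0, 297.0, 215.0], 0.96), ([129.0, 247.0, 238.0, 362.0], 0.88), ([236.0, 53.0, 283.0, 103.0], 0.84)]
top lid_bar [([227.0, 130.0, 299.0, 214.0], 0.86), ([129.0, 248.0, 241.0, 364.0], 0.86), ([236.0, 55.0, 283.0, 102.0], 0.65)]
top cap [([389.0, 148.0, 403.0, 164.0], 0.69), ([391.0, 121.0, 408.0, 137.0], 0.57), ([417.0, 140.0, 428.0, 152.0], 0.44)]
top cap_stem [([387.0, 149.0, 404.0, 164.0], 0.57), ([393.0, 123.0, 406.0, 140.0], 0.48), ([414.0, 141.0, 427.0, 155.0], 0.45)]
top dosing_ball [([368.0, 188.0, 394.0, 213.0], 0.69)]
top softener [([121.0, 201.0, 166.0, 226.0], 0.68)]
top soap_box []
top stud_tip []
```

View pics/top0.png

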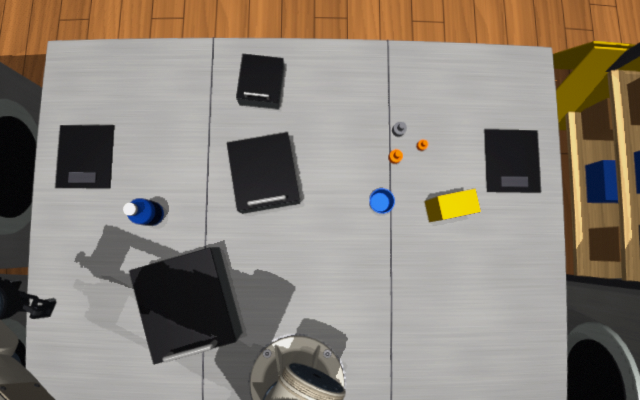

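View pics/scene0.png

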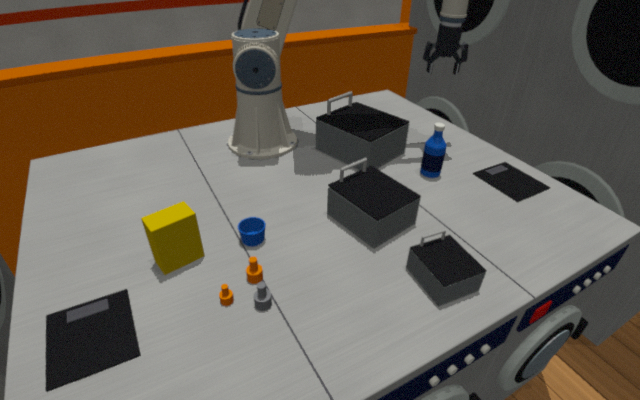

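The top view shows three dispensers (at about (260,80), (264,172) and (187,303)), the large orange cap at (396,156), a small orange one at (422,145) and a grey one at (400,129). Next I measure them.

Run:
```python
from h import *
for n,bx in [('top',[(225,128,302,218),(125,240,247,366),(233,50,288,114)]),('scene',[(322,155,424,252),(312,88,414,175),(404,228,492,311)])]:
    z=np.load(n+'0.npz'); W=z['W'];p=z['p'].astype(int)
    for b in bx:
        Q=W[b[1]:b[3],b[0]:b[2]].reshape(-1,3); Q=Q[~np.isnan(Q[:,0])]
        zs=Q[:,2]; h=np.histogram(zs[zs>.02],bins=np.arange(.02,.2,.005)); zt=h[1][h[0].argmax()]+.0025
        T=Q[abs(zs-zt)<.006]
        r=cv2.minAreaRect(T[:,:2].astype(np.float32)); print(n,b,'ztop',np.median(T[:,2]),r,zs.max())
        B=Q[(zs>zt+.015)]; 
        if len(B)>5: print('  bar',len(B),B.mean(0),cv2.minAreaRect(B[:,:2].astype(np.float32)), np.percentile(B[:,2],[5,50,95]))
    hsv=cv2.cvtColor(z['p'],cv2.COLOR_RGB2HSV)
    m=((hsv[...,0]>5)&(hsv[...,0]<18)&(hsv[...,1]>180)&(hsv[...,2]>120)).astype(np.uint8)
    nn,l,s,c=cv2.connectedComponentsWithStats(m)
    for i in range(1,nn):
        if 20<s[i,4]<2000:
            Q=W[l==i];Q=Q[~np.isnan(Q[:,0])]
            if len(Q): print(n,'orange',s[i],Q.mean(0).round(4),Q.min(0).round(3),Q.max(0).round(3))
```

```text
top (225, 128, 302, 218) ztop 0.09571214439388553 ((0.5491377115249634, 0.08953803032636642), (0.17973919212818146, 0.15840044617652893), 10.40056037902832) 0.14294280755020772
  bar 158 [0.47159814 0.07398962 0.13605084] ((0.4718390703201294, 0.07448834180831909), (0.010285915806889534, 0.09029428660869598), 10.834559440612793) [0.13020336 0.13652073 0.14059678]
top (125, 240, 247, 366) ztop 0.12113066788127635 ((0.21499940752983093, 0.2763177156448364), (0.2367694079875946, 0.21145373582839966), 16.10465431213379) 0.17967767398043488
  bar 326 [0.11558365 0.24509007 0.16984803] ((0.11443252116441727, 0.24662430584430695), (0.01457240805029869, 0.11931338161230087), 16.102571487426758) [0.14891048 0.17212229 0.17565329]
top (233, 50, 288, 114) ztop 0.06535813288287562 ((0.8049077987670898, 0.10539804399013519), (0.11357200890779495, 0.1278531700372696), 83.85363006591797) 0.09851224621599863
  bar 74 [0.74910592 0.11113672 0.09184263] ((0.7497543096542358, 0.11029402911663055), (0.06386471539735794, 0.008430205285549164), 82.43953704833984) [0.08696108 0.09199293 0.09640196]
top ora
[... 921 characters left out ...]
.17155444]
scene (404, 228, 492, 311) ztop 0.06286450082536821 ((0.8046391010284424, 0.10497404634952545), (0.11538688093423843, 0.12871913611888885), 84.0453872680664) 0.09408733554006543
  bar 91 [0.74944598 0.10944899 0.08872313] ((0.7490538954734802, 0.11051763594150543), (0.0642196461558342, 0.007740091998130083), 83.95088958740234) [0.08079643 0.08975631 0.09232647]
scene orange [ 285    0  126   43 1158] [-0.7414  0.9164  0.1888] [-2.064  0.291 -0.125] [-0.418  2.309  0.233]
scene orange [247 264  15  12  96] [ 0.6109 -0.2669  0.0286] [ 0.592 -0.282  0.021] [ 0.622 -0.249  0.045]
scene orange [220 284  12  16  80] [ 0.642  -0.3424  0.0275] [ 0.627 -0.353  0.016] [ 0.653 -0.328  0.048]
```

```bash
cat >> h.py <<'E'
def goal(pos,yaw,roll=180,pitch=0):
    s=manip.observe(); A=R.from_euler('xyz',s['tcp_rot'],degrees=True); B=R.from_euler('xyz',[roll,pitch,yaw],degrees=True)
    print('shift',(A.inv().apply(np.array(pos)-s['eef_pos'])/.5).round(4),'turn',((A.inv()*B).as_rotvec(degrees=True)/180).round(4))
E
python3 - <<'E'
from h import *
goal([.47,.075,.33],100.4)
W=np.load('top0.npz')['W']
for n,b in [('soft',(121,201,166,226)),('soap',(425,187,482,222)),('cup',(368,188,394,213)),('grey',(393,122,407,137))]:
    Q=W[b[1]:b[3],b[0]:b[2]].reshape(-1,3);Q=Q[Q[:,2]>.02];print(n,Q.mean(0).round(3),Q.min(0).round(3),Q.max(0).round(3))
E
```

```text
shift [-0.8044 -0.7412 -0.2476] turn [0.     0.     0.3131]
soft [0.439 0.381 0.112] [0.41  0.361 0.02 ] [0.474 0.424 0.175]
soap [ 0.464 -0.386  0.12 ] [ 0.427 -0.453  0.02 ] [ 0.505 -0.342  0.139]
cup [ 0.486 -0.226  0.038] [ 0.449 -0.251  0.02 ] [ 0.514 -0.186  0.053]
grey [ 0.677 -0.273  0.038] [ 0.663 -0.294  0.02 ] [ 0.698 -0.257  0.063]
```

```bash
python3 -m crank '[[[0,0,-0.1],[0,0,0]],[[0,0,-0.2],[0,0,0.04]],[[0,0,-0.25],[0,0,0.08]],[[-0.1,-0.09,-0.25],[0,0,0.12]],[[-0.17,-0.15,-0.25],[0,0,0.16]],[[-0.24,-0.22,-0.25],[0,0,0.2]],[[-0.31,-0.28,-0.25],[0,0,0.24]],[[-0.38,-0.35,-0.25],[0,0,0.28]],[[-0.45,-0.41,-0.25],[0,0,0.313]],[[-0.5,-0.46,-0.25],[0,0,0.313]]]' 1
python3 - <<'E'
from h import *
goal([.47,.075,.33],100.4)
E
```

```text
time_s: 2.0
eef_pos: [0.3863, 0.2619, 0.3314]
tcp_rot: [180.0, 0.0, 100.2]
force: [0.5, 0.2, 0.2]
opening: 0.0852
grasp_force: 0.0
shift [-0.3975  0.0988  0.003 ] turn [ 0.0003  0.     -0.0013]
```

```bash
python3 -m crank '[[[-0.07,0.02,0],[0,0,0]],[[-0.14,0.035,0],[0,0,0]],[[-0.21,0.05,0],[0,0,0]],[[-0.28,0.07,0],[0,0,0]],[[-0.34,0.085,0],[0,0,0]],[[-0.39,0.098,0],[0,0,0]],[[-0.397,0.099,0],[0,0,0]],[[-0.397,0.099,0],[0,0,0]],[[-0.397,0.099,0],[0,0,0]],[[-0.397,0.099,0],[0,0,0]]]' 1
python3 - <<'E'
from h import *
goal([.47,.075,.33],100.4)
p,d,W=cloud('wrist'); save(p,'w1.png'); np.savez('w1.npz',p=p,W=W)
Q=W.reshape(-1,3);Q=Q[~np.isnan(Q[:,0])]
ok=(abs(Q[:,0]-.47)<.05)&(abs(Q[:,1]-.075)<.07)
B=Q[ok&(Q[:,2]>.112)&(Q[:,2]<.15)]
print(len(B),B.mean(0),cv2.minAreaRect(B[:,:2].astype(np.float32)),np.percentile(B[:,2],[5,50,95]))
print('lidz',np.median(Q[ok&(Q[:,2]<.11)&(Q[:,2]>.07)][:,2]))
print(spotter.find_in('lid_bar','wrist'))
E
```

```text
time_s: 3.0
eef_pos: [0.4698, 0.0789, 0.3312]
tcp_rot: [-180.0, -0.0, 100.5]
force: [-0.4, 0.5, -0.2]
opening: 0.0854
grasp_force: 0.0
shift [-0.0077 -0.001   0.0024] turn [-0.     -0.0001  0.0004]
648 [0.4691396  0.07764802 0.13481191] ((0.46986740827560425, 0.07597112655639648), (0.010164530947804451, 0.09260141849517822), 11.066744804382324) [0.1328679  0.13504342 0.13667007]
lidz 0.09515232337928964
[{'box': [507.6, 135.4, 613.7, 232.6], 'p': 0.97}, {'box': [1.9, 0.0, 245.5, 61.6], 'p': 0.84}, {'box': [315.1, 103.0, 465.5, 230.9], 'p': 0.81}]
```

View pics/w1.png

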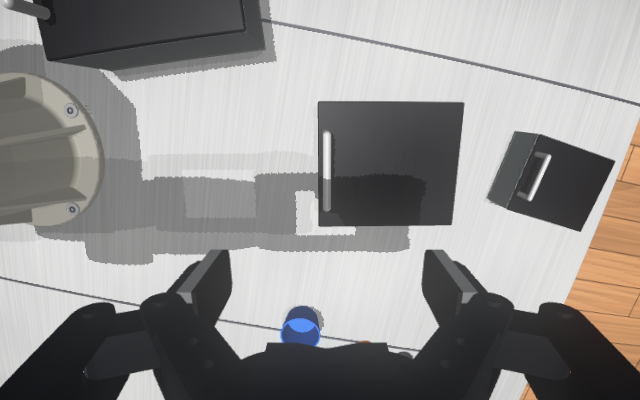

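The wrist view shows the wanted lid's bar at (327,170), matching the top-view position. Now I descend over it.

```bash
python3 -m crank '[[[-0.003,0,0.05],[0,0,0]],[[-0.006,0,0.11],[0,0,0]],[[-0.006,0,0.17],[0,0,0]],[[-0.006,0,0.23],[0,0,0]],[[-0.006,0,0.29],[0,0,0]],[[-0.006,0,0.34],[0,0,0]],[[-0.006,0,0.38],[0,0,0]],[[-0.006,0,0.42],[0,0,0]],[[-0.006,0,0.442],[0,0,0]],[[-0.006,0,0.442],[0,0,0]]]' 0.1 30
python3 -m crank '[[[0,0,0],[0,0,0]],[[0,0,0],[0,0,0]],[[0,0,0],[0,0,0]],[[0,0,0],[0,0,0]],[[0,0,0],[0,0,0]],[[0,0,0],[0,0,0]],[[0,0,0],[0,0,0]],[[0,0,0],[0,0,0]],[[0,0,0],[0,0,0]],[[0,0,0],[0,0,0]]]' -1 30
```

```text
time_s: 4.1
eef_pos: [0.4697, 0.0752, 0.1091]
tcp_rot: [-179.9, -0.0, 100.4]
force: [0.3, -0.6, 0.0]
opening: 0.0469
grasp_force: 0.0
time_s: 5.1
eef_pos: [0.4707, 0.075, 0.1102]
tcp_rot: [-180.0, -0.0, 100.4]
force: [-0.2, -0.6, 1.3]
opening: 0.0
grasp_force: 0.6
```

Run:
```python
from h import *
s=manip.observe();print(s['opening'],s['grasp_force'],s['eef_pos'])
p,d,W=cloud('wrist'); save(p,'w2.png')
```

```text
2.4171179233528162e-05 0.6220022973138839 [0.47071104 0.07500885 0.1101689 ]
```

View pics/w2.png

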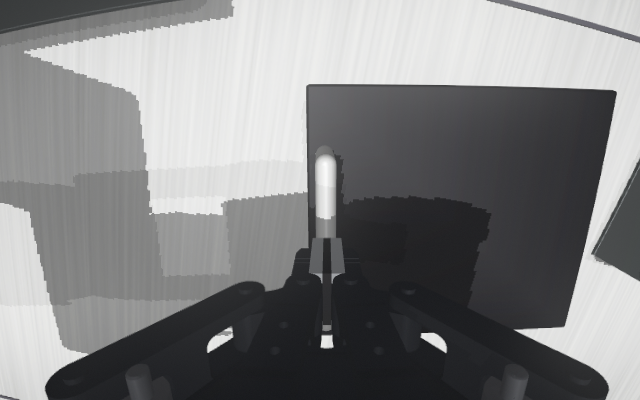

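The fingers sit around the bar at (327,240), but the opening reads 0. I'll test with a short lift.

```bash
python3 -m crank '[[[0,0,-0.004],[0,0,0]],[[0,0,-0.008],[0,0,0]],[[0,0,-0.012],[0,0,0]],[[0,0,-0.016],[0,0,0]],[[0,0,-0.02],[0,0,0]],[[0,0,-0.024],[0,0,0]],[[0,0,-0.028],[0,0,0]],[[0,0,-0.03],[0,0,0]],[[0,0,-0.03],[0,0,0]],[[0,0,-0.03],[0,0,0]]]' -1 60
python3 - <<'E'
from h import *
p,d,W=cloud('wrist'); save(p,'w3.png')
E
```

```text
time_s: 6.15
eef_pos: [0.4707, 0.075, 0.1252]
tcp_rot: [180.0, -0.0, 100.4]
force: [-0.7, -0.2, -0.3]
opening: -0.0001
grasp_force: 0.0
```

View pics/w3.png

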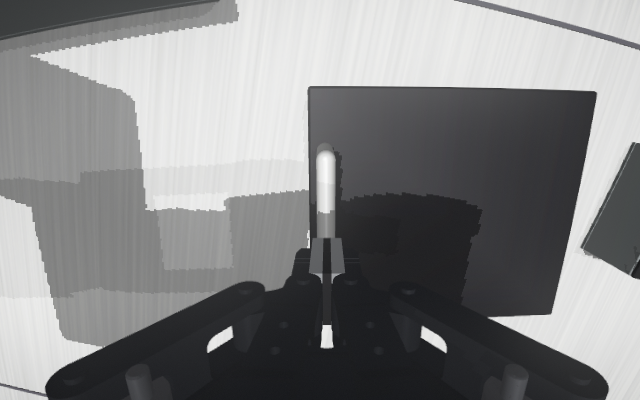

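Run:
```python
from h import *
p,d,W=cloud('wrist')
for u,v in [(326,160),(326,180),(326,200),(326,225),(326,234),(320,245),(335,245),(318,265),(336,265),(327,265),(327,300),(327,330),(450,200),(330,95)]:
    print(u,v,d[v,u].round(4),W[v,u].round(4))
s=manip.observe()
c=eyes.calibration('wrist');print(c['position'],c['attitude'],s['eef_pos'])
Q=W.reshape(-1,3);ok=(abs(Q[:,0]-.47)<.03)&(abs(Q[:,1]-.075)<.06)&(Q[:,2]>.118)&(Q[:,2]<.15)
B=Q[ok];print(len(B),cv2.minAreaRect(B[:,:2].astype(np.float32)),B.mean(0))
```

```text
326 160 0.1591 [0.4618 0.1165 0.1338]
326 180 0.1613 [0.4635 0.1067 0.1344]
326 200 0.1637 [0.4654 0.0966 0.1348]
326 225 0.1672 [0.4678 0.0835 0.1349]
326 234 0.1688 [0.4687 0.0785 0.1346]
320 245 0.1407 [0.4651 0.0838 0.1621]
335 245 0.1404 [0.4714 0.0851 0.1625]
318 265 0.1229 [0.4647 0.0837 0.1807]
336 265 0.1226 [0.4714 0.085  0.1809]
327 265 0.1238 [0.4681 0.0839 0.1798]
327 300 0.1192 [0.47   0.0736 0.1875]
327 330 0.3416 [ 0.4989 -0.0821  0.0009]
450 200 0.2082 [0.5465 0.099  0.092 ]
330 95 0.188 [0.4583 0.1485 0.0949]
[0.45745221 0.14067364 0.29219433] [-15.64430285  -0.03976602  10.33962763] [0.47064149 0.07495664 0.12509468]
1717 ((0.464729368686676, 0.09843672811985016), (0.009949438273906708, 0.046287231147289276), 10.80529499053955) [0.46456362 0.09987908 0.13318029]
```

The depth picture puts the real fingertips about 35 mm above the reported TCP, at z≈0.16 when the TCP reads 0.125. That explains the missed bar. I'll open, go lower in stages and close.

```bash
python3 -m crank '[[[0,0,0],[0,0,0]],[[0,0,0],[0,0,0]],[[0,0,0],[0,0,0]],[[0,0,0.01],[0,0,0]],[[0,0,0.02],[0,0,0]],[[0,0,0.03],[0,0,0]],[[0,0,0.045],[0,0,0]],[[0,0,0.06],[0,0,0]],[[0,0,0.07],[0,0,0]],[[0,0,0.07],[0,0,0]]]' 0.1 30
python3 -m crank '[[[0,0,0],[0,0,0]],[[0,0,0],[0,0,0]],[[0,0,0],[0,0,0]],[[0,0,0],[0,0,0]],[[0,0,0],[0,0,0]],[[0,0,0],[0,0,0]],[[0,0,0],[0,0,0]],[[0,0,0],[0,0,0]],[[0,0,0],[0,0,0]],[[0,0,0],[0,0,0]]]' -1 30
python3 - <<'E'
from h import *
p,d,W=cloud('wrist')
for v in range(225,300,6): print(v,d[v,[318,336]].round(4),W[v,318].round(4))
E
```

```text
time_s: 7.25
eef_pos: [0.4701, 0.0749, 0.0893]
tcp_rot: [-179.9, -0.0, 100.4]
force: [-0.3, 0.1, -0.3]
opening: 0.0472
grasp_force: 0.0
time_s: 8.25
eef_pos: [0.4701, 0.0749, 0.0901]
tcp_rot: [-179.9, -0.0, 100.4]
force: [-5.5, -1.0, 2.7]
opening: 0.0087
grasp_force: 29.5
225 [0.1323 0.1334] [0.4619 0.0947 0.1326]
231 [0.1341 0.1342] [0.4624 0.0917 0.1316]
237 [0.133  0.1347] [0.4628 0.0898 0.1333]
243 [0.1344 0.1349] [0.4633 0.0869 0.1326]
249 [0.135  0.1357] [0.4637 0.0843 0.1328]
255 [0.1351 0.1367] [0.4642 0.0819 0.1334]
261 [0.136  0.1384] [0.4646 0.0791 0.1332]
267 [0.1371 0.1377] [0.4651 0.0762 0.1329]
273 [0.138  0.1402] [0.4656 0.0733 0.1328]
279 [0.139  0.1392] [0.4662 0.0704 0.1326]
285 [0.14   0.1409] [0.4667 0.0674 0.1324]
291 [0.142  0.1409] [0.4673 0.0638 0.1313]
297 [0.1411 0.1419] [0.4677 0.0618 0.1328]
```

Now gripping the bar at 8.7 mm. I'll regrip 10 mm deeper to be safe.

```bash
python3 -m crank '[[[0,0,0],[0,0,0]],[[0,0,0],[0,0,0]],[[0,0,0],[0,0,0]],[[0,0,0],[0,0,0]],[[0,0,0.005],[0,0,0]],[[0,0,0.01],[0,0,0]],[[0,0,0.015],[0,0,0]],[[0,0,0.02],[0,0,0]],[[0,0,0.02],[0,0,0]],[[0,0,0.02],[0,0,0]]]' 0 30
python3 -m crank '[[[0,0,0],[0,0,0]],[[0,0,0],[0,0,0]],[[0,0,0],[0,0,0]],[[0,0,0],[0,0,0]],[[0,0,0],[0,0,0]],[[0,0,0],[0,0,0]],[[0,0,0],[0,0,0]],[[0,0,0],[0,0,0]],[[0,0,0],[0,0,0]],[[0,0,0],[0,0,0]]]' -1 30
python3 - <<'E'
import numpy as np
# arc: shift along tool y (disp +x) and z (down) as fraction
r0=np.array([-.17,.041])
for a in range(0,106,5):
    t=np.radians(a); x=r0[0]*np.cos(t)+r0[1]*np.sin(t); z=-r0[0]*np.sin(t)+r0[1]*np.cos(t)
    print(a,((x-r0[0])/.5).round(3),(-(z-r0[1])/.5).round(3))
E
```

```text
time_s: 9.3
eef_pos: [0.4707, 0.075, 0.0801]
tcp_rot: [-180.0, -0.0, 100.4]
force: [0.0, 1.2, 0.6]
opening: 0.0424
grasp_force: 0.0
time_s: 10.3
eef_pos: [0.47, 0.0749, 0.08]
tcp_rot: [-179.9, -0.0, 100.4]
force: [-5.0, -1.0, 3.5]
opening: 0.009
grasp_force: 29.5
0 0.0 -0.0
5 0.008 -0.029
10 0.019 -0.058
15 0.033 -0.085
20 0.049 -0.111
25 0.067 -0.136
30 0.087 -0.159
35 0.109 -0.18
40 0.132 -0.199
45 0.158 -0.216
50 0.184 -0.231
55 0.212 -0.244
60 0.241 -0.253
65 0.271 -0.261
70 0.301 -0.266
75 0.331 -0.268
80 0.362 -0.267
85 0.392 -0.264
90 0.422 -0.258
95 0.451 -0.25
100 0.48 -0.239
105 0.507 -0.225
```

```bash
python3 -m crank '[[[0,0.004,-0.015],[0,0,0]],[[0,0.008,-0.029],[0,0,0]],[[0,0.013,-0.044],[0,0,0]],[[0,0.019,-0.058],[0,0,0]],[[0,0.026,-0.072],[0,0,0]],[[0,0.033,-0.085],[0,0,0]],[[0,0.041,-0.098],[0,0,0]],[[0,0.049,-0.111],[0,0,0]],[[0,0.058,-0.124],[0,0,0]],[[0,0.067,-0.136],[0,0,0]]]' -1 30
```

```text
time_s: 11.3
eef_pos: [0.5034, 0.081, 0.1487]
tcp_rot: [-179.9, -0.0, 100.4]
force: [-4.1, -1.1, -2.7]
opening: 0.0089
grasp_force: 29.1
```

```bash
python3 -m crank '[[[0,0.01,-0.012],[0,0,0]],[[0,0.02,-0.023],[0,0,0]],[[0,0.031,-0.034],[0,0,0]],[[0,0.042,-0.044],[0,0,0]],[[0,0.053,-0.054],[0,0,0]],[[0,0.065,-0.063],[0,0,0]],[[0,0.078,-0.072],[0,0,0]],[[0,0.091,-0.08],[0,0,0]],[[0,0.104,-0.088],[0,0,0]],[[0,0.117,-0.095],[0,0,0]]]' -1 30
python3 -m crank '[[[0,0.014,-0.007],[0,0,0]],[[0,0.028,-0.013],[0,0,0]],[[0,0.042,-0.018],[0,0,0]],[[0,0.057,-0.022],[0,0,0]],[[0,0.072,-0.026],[0,0,0]],[[0,0.087,-0.03],[0,0,0]],[[0,0.102,-0.033],[0,0,0]],[[0,0.117,-0.035],[0,0,0]],[[0,0.117,-0.035],[0,0,0]],[[0,0.117,-0.035],[0,0,0]]]' -1 30
```

```text
time_s: 12.3
eef_pos: [0.5612, 0.0917, 0.1971]
tcp_rot: [-180.0, -0.0, 100.4]
force: [-7.9, -1.4, 6.4]
opening: 0.0089
grasp_force: 29.3
time_s: 13.3
eef_pos: [0.6208, 0.1026, 0.2145]
tcp_rot: [179.8, -0.0, 100.4]
force: [1.3, 1.0, 4.6]
opening: 0.0087
grasp_force: 30.5
```

```bash
python3 -m crank '[[[0,0.015,-0.001],[0,0,0]],[[0,0.03,-0.002],[0,0,0]],[[0,0.046,-0.002],[0,0,0]],[[0,0.061,-0.001],[0,0,0]],[[0,0.076,0],[0,0,0]],[[0,0.091,0.002],[0,0,0]],[[0,0.106,0.005],[0,0,0]],[[0,0.121,0.008],[0,0,0]],[[0,0.136,0.012],[0,0,0]],[[0,0.15,0.016],[0,0,0]]]' -1 30
python3 -m crank '[[[0,0.01,0.003],[0,0,0]],[[0,0.02,0.007],[0,0,0]],[[0,0.029,0.011],[0,0,0]],[[0,0.029,0.011],[0,0,0]],[[0,0.029,0.011],[0,0,0]],[[0,0.029,0.011],[0,0,0]],[[0,0.029,0.011],[0,0,0]],[[0,0.029,0.011],[0,0,0]],[[0,0.029,0.011],[0,0,0]],[[0,0.029,0.011],[0,0,0]]]' -1 30
python3 - <<'E'
from h import *
p,d,W=cloud('scene'); save(p,'s2.png')
E
```

```text
time_s: 14.3
eef_pos: [0.6932, 0.1159, 0.2049]
tcp_rot: [180.0, -0.0, 100.4]
force: [-2.9, 0.4, 0.4]
opening: 0.0086
grasp_force: 30.6
time_s: 15.3
eef_pos: [0.7067, 0.1184, 0.1997]
tcp_rot: [-180.0, -0.0, 100.4]
force: [0.5, 1.1, -2.4]
opening: 0.0089
grasp_force: 30.2
```

View pics/s2.png

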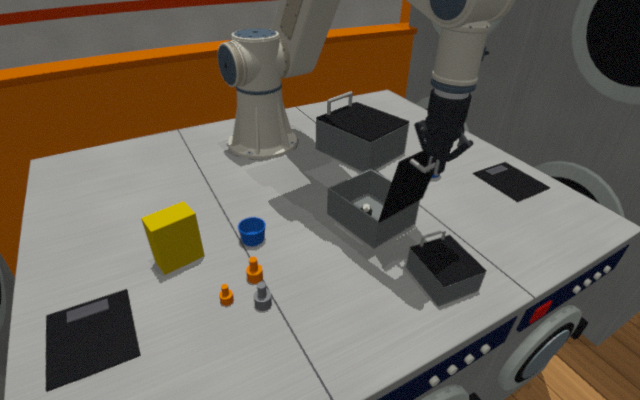

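Lid is up at roughly 100°; the white stud shows at (367,209). I release and lift.

```bash
python3 -m crank '[[[0,0,0],[0,0,0]],[[0,0,0],[0,0,0]],[[0,0,0],[0,0,0]],[[0,0,0],[0,0,0]],[[0,0,-0.02],[0,0,0]],[[0,0,-0.06],[0,0,0]],[[0,0,-0.11],[0,0,0]],[[0,0,-0.17],[0,0,0]],[[0,0,-0.22],[0,0,0]],[[0,0,-0.24],[0,0,0]]]' -0.4 30
python3 - <<'E'
from h import *
goal([.59,-.20,.33],100.4)
goal([.602,-.262,.33],70)
p,d,W=cloud('top'); np.savez('top2.npz',p=p,W=W)
c=np.array([.5495,.0895]);x=np.array([np.cos(np.radians(10.6)),np.sin(np.radians(10.6))]);y=np.array([-x[1],x[0]])
L=(W[...,:2]-(c+.09*x)); lx=L@x; ly=L@y
m=(abs(ly)<.07)&(abs(lx)<.06)&(W[...,2]>.11)&(W[...,2]<.263)&(p.max(-1)<90)
print('lid pts',m.sum(),np.polyfit(W[...,2][m],lx[m],1), 'tilt deg',np.degrees(np.arctan(np.polyfit(W[...,2][m],lx[m],1)[0])), lx[m].max(),W[...,2][m].max())
# stud: white points inside
I=(abs(lx+.11)<.05)&(abs(ly)<.05)&(W[...,2]>.02)
print(I.sum(), W[I].mean(0), W[I].max(0))
p,d,W=cloud('scene')
L=(W[...,:2]-(c+.09*x)); lx=L@x; ly=L@y
m=(abs(ly)<.07)&(abs(lx)<.06)&(W[...,2]>.11)&(W[...,2]<.25)&(p.max(-1)<90)
f=np.polyfit(W[...,2][m],lx[m],1);print(m.sum(),f,np.degrees(np.arctan(f[0])))
E
```

```text
time_s: 16.35
eef_pos: [0.7079, 0.1185, 0.3237]
tcp_rot: [179.7, 0.0, 100.4]
force: [0.4, -0.5, 0.3]
opening: 0.0259
grasp_force: 0.0
shift [-0.584  -0.347  -0.0142] turn [0.0015 0.     0.0001]
shift [-0.7103 -0.3458 -0.0141] turn [ 0.0015 -0.0004  0.169 ]
lid pts 314 [ 0.1819885  -0.01717488] tilt deg 10.314292373625122 0.03767324420069036 0.26263396498848257
5848 [0.51971122 0.08295222 0.76288071] [0.58780331 0.14339582 0.78285484]
1362 [ 0.19291814 -0.01250498] 10.919251778024275
```

```bash
python3 -m crank '[[[-0.03,-0.02,0],[0,0,0]],[[-0.1,-0.05,0],[0,0,0]],[[-0.18,-0.09,0],[0,0,0]],[[-0.26,-0.13,0],[0,0,0]],[[-0.34,-0.17,0],[0,0,0]],[[-0.42,-0.21,0],[0,0,0]],[[-0.5,-0.245,0],[0,0,0]],[[-0.58,-0.285,0],[0,0,0]],[[-0.65,-0.32,0],[0,0,0]],[[-0.71,-0.346,0],[0,0,0]]]' 0.3 30
python3 -m crank '[[[0,0,0.02],[0,0,0]],[[0,0,0.05],[0,0,0]],[[0,0,0.08],[0,0,0]],[[0,0,0.1],[0,0,0]],[[0,0,0.1],[0,0,0]],[[0,0,0.1],[0,0,0]],[[0,0,0.1],[0,0,0]],[[0,0,0.1],[0,0,0]],[[0,0,0.1],[0,0,0]],[[0,0,0.1],[0,0,0]]]'
cat >> h.py <<'E'
def oranges(n):
    p,d,W=cloud(n)
    hsv=cv2.cvtColor(p,cv2.COLOR_RGB2HSV)
    m=((hsv[...,0]>4)&(hsv[...,0]<20)&(hsv[...,1]>170)&(hsv[...,2]>90)&(abs(W[...,2])<.12)).astype(np.uint8)
    nn,l,s,c=cv2.connectedComponentsWithStats(m)
    for i in range(1,nn):
        if s[i,4]>40:
            Q=W[l==i]; zt=np.percentile(Q[:,2],98); T=Q[Q[:,2]>zt-.006]
            print(n,'orange',s[i],'ztop',zt.round(4),'topcircle',cv2.minEnclosingCircle(T[:,:2].astype(np.float32)),'median',np.median(T[:,:2],0).round(4))
    return p,d,W
E
python3 - <<'E'
from h import *
p,d,W=oranges('wrist');save(p,'w4.png')
oranges('top')
p,d,W=cloud('top')
c=np.array([.5495,.0895]);x=np.array([np.cos(np.radians(10.6)),np.sin(np.radians(10.6))]);y=np.array([-x[1],x[0]])
L=W[...,:2]-c; lx=L@x; ly=L@y
I=(abs(lx+.02)<.03)&(abs(ly)<.03)&(W[...,2]>.025)&(W[...,2]<.07)
print('stud',I.sum(),W[I].mean(0),np.median(W[I],0),W[I].max(0),'expected',c-.02*x)
E
```

```text
time_s: 17.45
eef_pos: [0.5981, -0.2644, 0.3178]
tcp_rot: [-179.8, -0.1, 100.3]
force: [-0.1, 0.2, -0.5]
opening: 0.0552
grasp_force: 0.0
time_s: 18.45
eef_pos: [0.6009, -0.2621, 0.2701]
tcp_rot: [180.0, 0.0, 100.4]
force: [0.3, -0.3, -0.3]
opening: 0.0549
grasp_force: 0.0
top orange [389 150  13  13 134] ztop 0.0615 topcircle ((0.6055876612663269, -0.2623107135295868), 0.008912269957363605) median [ 0.6054 -0.2624]
stud 48 [0.52889743 0.08649003 0.03330632] [0.52822574 0.08705158 0.03351591] [0.54186776 0.09822721 0.03969686] expected [0.52984129 0.08582097]
```

View pics/w4.png

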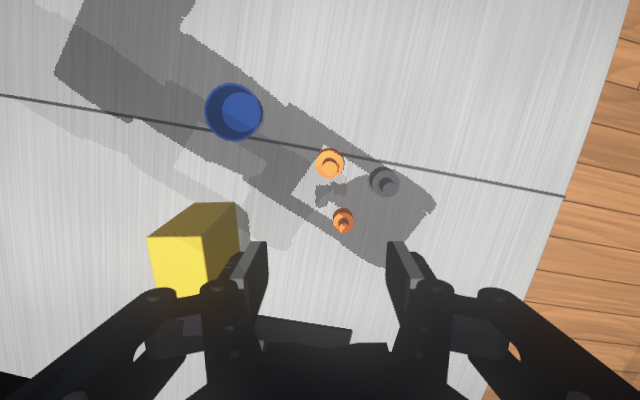

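Run:
```python
from h import *
p,d,W=cloud('wrist')
Q=W[140:185,305:355].reshape(-1,3);pp=p[140:185,305:355].reshape(-1,3).astype(int)
print(np.nanmax(Q[:,2]))
m=(Q[:,2]>.05)&(pp[:,0]>pp[:,2]+40)
T=Q[m];print(m.sum(),cv2.minEnclosingCircle(T[:,:2].astype(np.float32)),T.mean(0))
m=(Q[:,2]>.02)&(Q[:,2]<.04);T=Q[m];print('skirt',m.sum(),cv2.minEnclosingCircle(T[:,:2].astype(np.float32)),T.mean(0))
# finger tips: nearest-to-ground z of finger surfaces
F=(d>0)&(d<.2);print('finger lowest z pctl',np.percentile(W[F][:,2],[0.2,1,3]),manip.observe()['eef_pos'])
goal([.603,-.263,.105],100.4)
```

```text
0.05925112518798015
191 ((0.6035652160644531, -0.2633025348186493), 0.009264612570405006) [ 0.60340747 -0.26288772  0.05709944]
skirt 418 ((0.603529691696167, -0.26309362053871155), 0.017986951395869255) [ 0.60310584 -0.26038347  0.02773612]
finger lowest z pctl [0.30141629 0.30720978 0.31678207] [ 0.60075969 -0.26207895  0.26975395]
shift [-0.0026  0.004   0.3295] turn [0. 0. 0.]
```

```bash
python3 -m crank '[[[-0.003,0.005,0.05],[0,0,0]],[[-0.003,0.005,0.12],[0,0,0]],[[-0.003,0.005,0.19],[0,0,0]],[[-0.003,0.005,0.26],[0,0,0]],[[-0.003,0.005,0.32],[0,0,0]],[[-0.003,0.005,0.38],[0,0,0]],[[-0.003,0.005,0.43],[0,0,0]],[[-0.003,0.005,0.47],[0,0,0]],[[-0.003,0.005,0.5],[0,0,0]],[[-0.003,0.005,0.52],[0,0,0]]]' -0.25 20
python3 -m crank '[[[0,0,0],[0,0,0]],[[0,0,0],[0,0,0]],[[0,0,0],[0,0,0]],[[0,0,0],[0,0,0]],[[0,0,0],[0,0,0]],[[0,0,0],[0,0,0]],[[0,0,0],[0,0,0]],[[0,0,0],[0,0,0]],[[0,0,0],[0,0,0]],[[0,0,0],[0,0,0]]]' -0.5 20
python3 - <<'E'
from h import *
print(manip.observe()['eef_pos'],manip.observe()['opening'],manip.observe()['grasp_force'])
p,d,W=cloud('wrist'); save(p[100:400,150:550],'w5.png')
F=(d>0)&(d<.2);print(np.percentile(W[F][:,2],[0.2,1,3]))
E
```

```text
time_s: 19.65
eef_pos: [0.6032, -0.263, 0.0085]
tcp_rot: [-180.0, -0.0, 100.4]
force: [0.6, 0.6, 0.9]
opening: 0.0322
grasp_force: 0.0
time_s: 20.65
eef_pos: [0.6035, -0.2631, 0.0097]
tcp_rot: [-180.0, -0.0, 100.4]
force: [0.2, 0.5, -0.5]
opening: 0.0212
grasp_force: 0.0
[ 0.60348687 -0.26308047  0.00965485] 0.02115901054447401 0.0
[-0.00238578 -0.00199471 -0.00167804]
```

View pics/w5.png

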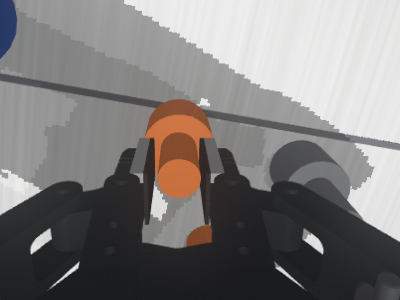

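The pads straddle the stem, whose top is at crop (180,180). I check the height of the pad tips.

Run:
```python
from h import *
p,d,W=cloud('wrist')
for u,v in [(298,242),(294,250),(290,260),(355,242),(360,250),(364,260),(330,200),(330,215),(330,230),(330,245),(330,260),(330,280)]: print(u,v,d[v,u].round(4),W[v,u].round(4),p[v,u])
```

```text
298 242 0.1434 [ 0.5882 -0.2558  0.0439] [100  98 100]
294 250 0.1348 [ 0.5873 -0.2558  0.0527] [100  98  99]
290 260 0.1279 [ 0.5865 -0.2569  0.0601] [100  99  99]
355 242 0.1436 [ 0.6131 -0.2514  0.0436] [102  99 100]
360 250 0.136 [ 0.6145 -0.2513  0.0516] [101  98  99]
364 260 0.1264 [ 0.615  -0.2509  0.0615] [100  97  99]
330 200 0.1813 [ 0.6012 -0.2458  0.0023] [135  81  55]
330 215 0.1579 [ 0.6011 -0.2464  0.0268] [199 114  68]
330 230 0.1588 [ 0.6024 -0.2537  0.0279] [207 117  68]
330 245 0.1443 [ 0.6025 -0.2549  0.0433] [134  76  46]
330 260 0.1314 [ 0.6024 -0.2555  0.0569] [202 112  63]
330 280 0.1341 [ 0.6041 -0.2647  0.0567] [201 112  63]
```

```bash
python3 -m crank '[[[0,0,0.007],[0,0,0]],[[0,0,0.014],[0,0,0]],[[0,0,0.014],[0,0,0]],[[0,0,0.014],[0,0,0]],[[0,0,0.014],[0,0,0]],[[0,0,0.014],[0,0,0]],[[0,0,0.014],[0,0,0]],[[0,0,0.014],[0,0,0]],[[0,0,0.014],[0,0,0]],[[0,0,0.014],[0,0,0]]]' -0.4 
python3 -m crank '[[[0,0,0],[0,0,0]],[[0,0,0],[0,0,0]],[[0,0,0],[0,0,0]],[[0,0,0],[0,0,0]],[[0,0,0],[0,0,0]],[[0,0,0],[0,0,0]],[[0,0,0],[0,0,0]],[[0,0,0],[0,0,0]],[[0,0,0],[0,0,0]],[[0,0,0],[0,0,0]]]' -1 90
```

```text
time_s: 21.75
eef_pos: [0.6036, -0.2632, 0.0029]
tcp_rot: [180.0, 0.0, 100.4]
force: [-0.7, 1.4, 4.9]
opening: 0.0256
grasp_force: 2.6
time_s: 22.75
eef_pos: [0.6042, -0.2634, 0.0035]
tcp_rot: [179.9, 0.0, 100.4]
force: [-0.5, 0.5, 8.4]
opening: 0.0158
grasp_force: 88.1
```

```bash
python3 -m crank '[[[0,0,-0.02],[0,0,0]],[[0,0,-0.06],[0,0,0]],[[0,0,-0.11],[0,0,0]],[[0,0,-0.17],[0,0,0]],[[0,0,-0.23],[0,0,0]],[[0,0,-0.29],[0,0,0]],[[0,0,-0.34],[0,0,0]],[[0,0,-0.38],[0,0,0]],[[0,0,-0.4],[0,0,0]],[[0,0,-0.4],[0,0,0]]]' - -
python3 - <<'E'
from h import *
print(manip.observe()['opening'])
goal([.529,.01,.2],100.6)
E
```

```text
time_s: 23.75
eef_pos: [0.6041, -0.2634, 0.204]
tcp_rot: [179.9, 0.1, 100.4]
force: [-0.3, 0.5, -1.4]
opening: 0.0154
grasp_force: 87.9
0.015427027690133708
shift [ 0.5649 -0.049   0.0073] turn [ 0.0006  0.0004 -0.0011]
```

```bash
python3 -m crank '[[[0.03,0,0],[0,0,0]],[[0.09,-0.01,0],[0,0,0]],[[0.16,-0.015,0],[0,0,0]],[[0.23,-0.02,0],[0,0,0]],[[0.3,-0.025,0],[0,0,0]],[[0.37,-0.03,0],[0,0,0]],[[0.44,-0.035,0],[0,0,0]],[[0.5,-0.04,0],[0,0,0]],[[0.55,-0.047,0],[0,0,0]],[[0.565,-0.049,0],[0,0,0]]]' - -
python3 -m crank '[[[0,0,0],[0,0,0]],[[0,0,0],[0,0,0]],[[0,0,0],[0,0,0]],[[0,0,0],[0,0,0]],[[0,0,0],[0,0,0]],[[0,0,0],[0,0,0]],[[0,0,0],[0,0,0]],[[0,0,0],[0,0,0]],[[0,0,0],[0,0,0]],[[0,0,0],[0,0,0]]]' - -
python3 - <<'E'
from h import *
p,d,W=cloud('wrist'); save(p,'w6.png')
print(manip.observe()['eef_pos'])
e=np.array([.529,.0865])
n=np.linalg.norm(W[...,:2]-e,axis=-1)
for lo,hi in [(.012,.0235),(.028,.045)]:
    m=(n<.03)&(W[...,2]>lo)&(W[...,2]<hi); T=W[m]
    print(m.sum(),T.mean(0) if len(T) else '', cv2.minEnclosingCircle(T[:,:2].astype(np.float32)) if len(T) else '')
br=(p.min(-1)>150)&(n<.03); T=W[br]; v,u=np.where(br); print('white',br.sum(),u.mean(),v.mean(),T.mean(0),T.min(0),T.max(0))
# held cap
m=(p[...,0].astype(int)>p[...,2]+50)&(d<.25)&(d>0); T=W[m]; print('cap',m.sum(),T.min(0),T.max(0))
b=T[T[:,2]<T[:,2].min()+.028]; print(b[:,0].mean())
# inner edges of dispenser rim at z .085
c=np.array([.5495,.0895])
m=(abs(W[...,2]-.088)<.006)&(np.linalg.norm(W[...,:2]-c,axis=-1)<.13);print(m.sum(),cv2.minAreaRect(W[m][:,:2].astype(np.float32)))
E
```

```text
time_s: 24.75
eef_pos: [0.526, 0.0129, 0.2012]
tcp_rot: [-179.8, -0.1, 100.5]
force: [0.5, 0.2, -1.1]
opening: 0.0155
grasp_force: 88.0
time_s: 25.75
eef_pos: [0.5284, 0.0104, 0.2027]
tcp_rot: [180.0, 0.0, 100.4]
force: [-0.3, 0.0, -0.5]
opening: 0.0154
grasp_force: 88.0
[0.5283774  0.01038693 0.20270918]
482 [0.52721124 0.08536327 0.01632364] ((0.5276385545730591, 0.08528251200914383), 0.017260530963540077)
317 [0.52746456 0.08514373 0.03152354] ((0.5272274613380432, 0.0849204957485199), 0.011749275960028172)
white 1970 340.7756345177665 100.08680203045685 [0.52898925 0.08720183 0.00918318] [0.49917034 0.0568121  0.00189512] [0.55872206 0.11629648 0.035437  ]
cap 4415 [4.72898123e-01 2.57620932e-04 1.99075788e-01] [0.678138   0.0326382  0.32178215]
0.5247328227541568
5361 ((0.5482418537139893, 0.08939148485660553), (0.18319015204906464, 0.158773273229599), 10.326172828674316)
```

View pics/w6.png

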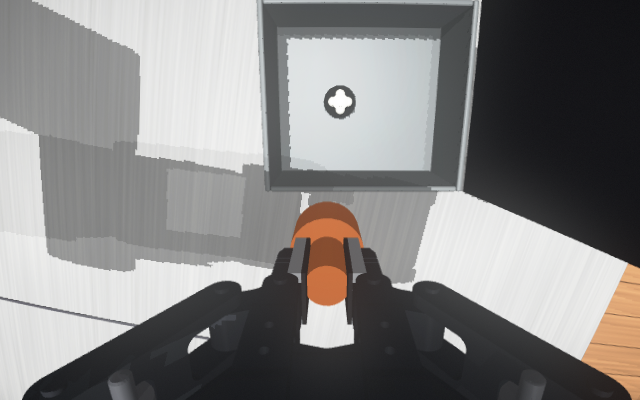

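The stud shows at (340,101), with the held cap around (327,240). I'll measure the cap's position in the grip.

Run:
```python
from h import *
p,d,W=cloud('wrist'); e=manip.observe()['eef_pos']; print(e)
m=np.zeros(d.shape,bool); m[195:310,285:370]=True
m&=(p[...,0].astype(int)>p[...,2]*1.5)&(d<.25)&(d>.08)
A=R.from_euler('xyz',[180,0,100.4],degrees=True)
L=A.inv().apply(W[m]-e); z=L[:,2]
print(np.histogram(z,bins=np.arange(-.07,.01,.004)))
for lo,hi,n in [(-.07,-.053,'stemtop'),(-.0285,-.0225,'skirttop'),(-.02,.005,'skirtside')]:
    T=L[(z>lo)&(z<hi)]
    if len(T)>5: print(n,len(T),'z',np.percentile(T[:,2],[5,50,95]).round(4),'x',T[:,0].min().round(4),T[:,0].max().round(4),'y',T[:,1].min().round(4),T[:,1].max().round(4),cv2.minEnclosingCircle(T[:,:2].astype(np.float32)))
goal([.5276,.0852,.2027],100.4)
```

```text
[0.52837593 0.01037625 0.20271139]
(array([   0,    0,    0,  674,  872,  156,  161,  146,  131,  128,  114,
       1186,  168,  153,  144,  136,  121,  112,   35]), array([-0.07 , -0.066, -0.062, -0.058, -0.054, -0.05 , -0.046, -0.042,
       -0.038, -0.034, -0.03 , -0.026, -0.022, -0.018, -0.014, -0.01 ,
       -0.006, -0.002,  0.002,  0.006]))
stemtop 1352 z [-0.0548 -0.054  -0.0532] x -0.0094 0.0091 y -0.0089 0.0067 ((-0.00016784275067038834, -0.0008694718708284199), 0.009507669135928154)
skirttop 1229 z [-0.0262 -0.0242 -0.0231] x 0.0025 0.0179 y -0.0185 0.0164 ((0.003508838824927807, -0.0010901736095547676), 0.017553679645061493)
skirtside 786 z [-0.0192 -0.0095  0.0018] x 0.006 0.0182 y -0.018 0.0156 ((0.006214815191924572, -0.0011574942618608475), 0.016882799565792084)
shift [0.1475 0.0255 0.    ] turn [0.     0.     0.0001]
```

```bash
python3 -m crank '[[[0.03,0.005,0],[0,0,0]],[[0.07,0.01,0],[0,0,0]],[[0.11,0.02,0],[0,0,0]],[[0.14,0.025,0],[0,0,0]],[[0.1475,0.0275,0],[0,0,0]],[[0.1475,0.0275,0.03],[0,0,0]],[[0.1475,0.0275,0.08],[0,0,0]],[[0.1475,0.0275,0.12],[0,0,0]],[[0.1475,0.0275,0.14],[0,0,0]],[[0.1475,0.0275,0.14],[0,0,0]]]' - 110
python3 -m crank '[[[0,0,0.02],[0,0,0]],[[0,0,0.05],[0,0,0]],[[0,0,0.08],[0,0,0]],[[0,0,0.11],[0,0,0]],[[0,0,0.135],[0,0,0]],[[0,0,0.15],[0,0,0]],[[0,0,0.16],[0,0,0]],[[0,0,0.165],[0,0,0]],[[0,0,0.165],[0,0,0]],[[0,0,0.165],[0,0,0]]]' - -
python3 - <<'E'
from h import *
goal([.5276+.001,.0852+.0002,.05],100.4)
E
```

```text
time_s: 26.85
eef_pos: [0.5277, 0.0851, 0.1315]
tcp_rot: [-179.9, 0.0, 100.4]
force: [0.3, -0.2, -0.3]
opening: 0.0149
grasp_force: 107.5
time_s: 27.85
eef_pos: [0.5289, 0.0854, 0.0506]
tcp_rot: [180.0, 0.0, 100.4]
force: [-0.2, 0.0, 0.5]
opening: 0.0152
grasp_force: 107.5
shift [ 0.0001 -0.0006  0.0012] turn [0.0002 0.     0.0001]
```

Aligned over the stud. Now I push down in slow steps, 16 mm first.

```bash
python3 -m crank '[[[0,0,0.005],[0,0,0]],[[0,0,0.01],[0,0,0]],[[0,0,0.015],[0,0,0]],[[0,0,0.02],[0,0,0]],[[0,0,0.024],[0,0,0]],[[0,0,0.028],[0,0,0]],[[0,0,0.03],[0,0,0]],[[0,0,0.032],[0,0,0]],[[0,0,0.032],[0,0,0]],[[0,0,0.032],[0,0,0]]]' - -
python3 -m crank '[[[0,0,0.002],[0,0,0]],[[0,0,0.004],[0,0,0]],[[0,0,0.006],[0,0,0]],[[0,0,0.008],[0,0,0]],[[0,0,0.01],[0,0,0]],[[0,0,0.012],[0,0,0]],[[0,0,0.012],[0,0,0]],[[0,0,0.012],[0,0,0]],[[0,0,0.012],[0,0,0]],[[0,0,0.012],[0,0,0]]]' - -
```

```text
time_s: 28.85
eef_pos: [0.5286, 0.0854, 0.0342]
tcp_rot: [180.0, 0.0, 100.4]
force: [-0.5, 0.1, 1.2]
opening: 0.0152
grasp_force: 107.5
time_s: 29.85
eef_pos: [0.5286, 0.0856, 0.0284]
tcp_rot: [180.0, -0.0, 100.4]
force: [-2.4, 2.2, 4.9]
opening: 0.015
grasp_force: 109.4
```

```bash
python3 -m crank '[[[0,0,0.002],[0,0,0]],[[0,0,0.005],[0,0,0]],[[0,0,0.008],[0,0,0]],[[0,0,0.011],[0,0,0]],[[0,0,0.013],[0,0,0]],[[0,0,0.015],[0,0,0]],[[0,0,0.016],[0,0,0]],[[0,0,0.016],[0,0,0]],[[0,0,0.016],[0,0,0]],[[0,0,0.016],[0,0,0]]]' - -
```

```text
time_s: 30.85
eef_pos: [0.5286, 0.0853, 0.0203]
tcp_rot: [180.0, 0.0, 100.4]
force: [-0.1, -1.0, 0.1]
opening: 0.015
grasp_force: 108.2
```

```bash
python3 -m crank '[[[0,0,0.001],[0,0,0]],[[0,0,0.002],[0,0,0]],[[0,0,0.003],[0,0,0]],[[0,0,0.004],[0,0,0]],[[0,0,0.005],[0,0,0]],[[0,0,0.006],[0,0,0]],[[0,0,0.006],[0,0,0]],[[0,0,0.006],[0,0,0]],[[0,0,0.006],[0,0,0]],[[0,0,0.006],[0,0,0]]]' - -
```

```text
time_s: 31.85
eef_pos: [0.5287, 0.0854, 0.0175]
tcp_rot: [180.0, 0.0, 100.4]
force: [-1.5, -1.1, 6.4]
opening: 0.0149
grasp_force: 109.0
```

```bash
python3 -m crank '[[[0,0,0.0008],[0,0,0]],[[0,0,0.0016],[0,0,0]],[[0,0,0.0016],[0,0,0]],[[0,0,0.0016],[0,0,0]],[[0,0,0.0016],[0,0,0]],[[0,0,0.0016],[0,0,0]],[[0,0,0.0016],[0,0,0]],[[0,0,0.0016],[0,0,0]],[[0,0,0.0016],[0,0,0]],[[0,0,0.0016],[0,0,0]]]' - -
python3 - <<'E'
from h import *
p,d,W=cloud('scene'); save(p[60:260,250:550],'s3.png')
c=np.array([.549,.0893]);x=np.array([np.cos(np.radians(10.5)),np.sin(np.radians(10.5))]);y=np.array([-x[1],x[0]])
L=(W[...,:2]-(c+.09*x)); lx=L@x; ly=L@y
m=(abs(ly)<.07)&(abs(lx)<.06)&(W[...,2]>.11)&(W[...,2]<.25)&(p.max(-1)<90)
f=np.polyfit(W[...,2][m],lx[m],1);print(m.sum(),np.degrees(np.arctan(f[0])),manip.observe()['force'])
E
```

```text
time_s: 32.85
eef_pos: [0.5287, 0.0854, 0.0168]
tcp_rot: [180.0, 0.0, 100.4]
force: [-1.3, -0.4, 9.7]
opening: 0.0151
grasp_force: 109.2
1428 16.159288142043888 [-1.59875207 -0.03380604  8.21319028]
```

View pics/s3.png

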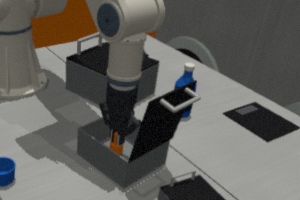

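The cap is in and pressed; the lid stands behind it. The tilt fit may include gripper pixels, so I check it again.

Run:
```python
from h import *
c=np.array([.549,.0893]);x=np.array([np.cos(np.radians(10.5)),np.sin(np.radians(10.5))]);y=np.array([-x[1],x[0]])
for n in ['scene','top']:
    p,d,W=cloud(n)
    L=(W[...,:2]-(c+.09*x)); lx=L@x; ly=L@y; z=W[...,2]
    m=(abs(ly)<.075)&(lx>-.03)&(lx<.1)&(z>.105)&(z<.262)&(p.max(-1)<90)
    X,Z=lx[m],z[m]
    for _ in range(6):
        f=np.polyfit(Z,X,1); r=abs(X-np.polyval(f,Z)); k=r<max(.004,1.5*np.median(r)); X,Z=X[k],Z[k]
    print(n,m.sum(),len(X),'tilt',np.degrees(np.arctan(f[0])),'x at hinge z',np.polyval(f,.085))
    for a in np.arange(.11,.262,.02): 
        q=m&(abs(z-a)<.01); print(round(a,2),q.sum(),np.percentile(lx[q],[10,50,90]).round(3) if q.sum() else '')
print(manip.observe()['force'])
```

```text
scene 1748 1643 tilt 10.259499565804976 x at hinge z 0.005260876557941703
0.11 147 [0.009 0.01  0.011]
0.13 211 [0.012 0.013 0.015]
0.15 209 [0.015 0.017 0.019]
0.17 224 [0.019 0.021 0.022]
0.19 185 [0.023 0.024 0.026]
0.21 190 [0.027 0.028 0.03 ]
0.23 206 [0.03  0.032 0.033]
0.25 322 [0.034 0.036 0.058]
top 1855 1816 tilt 10.893547827764992 x at hinge z -0.0021114158563485703
0.11 11 [0.005 0.006 0.007]
0.13 164 [0.005 0.007 0.009]
0.15 236 [0.008 0.01  0.012]
0.17 242 [0.012 0.014 0.016]
0.19 255 [0.016 0.018 0.02 ]
0.21 274 [0.02  0.022 0.024]
0.23 288 [0.024 0.026 0.028]
0.25 324 [0.028 0.03  0.032]
[-1.92701704 -0.97343555  9.20754112]
```

The lid is at about 100.5° and the cap is pressed with about 9 N, so I hand in.

```bash
python3 -c "
from plant import order
print(order.sign_off())"
```

```text
the job is handed in; nothing more can be done
None
```

I handed the job in with the lid standing at about 100°, the orange cap seated on the stud at click depth and held down at about 9 N, and the cup, bottle and soap box untouched; the sign-off gave no verdict.

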